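Draw the spatula out of the end-covered box and hold it over the bowl

TASK

Take the wooden spatula out of the utensil box through the opening in the middle of its top (it is longer than the opening, so it has to be tilted out slantwise), and finish still holding it in the gripper, at rest, with the tip of its blade above the middle of the small glass bowl of chocolate curls, higher than its rim and touching neither bowl nor box. Leave the bowl and the other things on the worktop where they stand.

Things in the scene. Friction and masses are not known exactly. Their poses are not given: they have to be found in the camera images.
- utensil_box: Pale wooden box, fixed, 330 long (x) x 150 wide (y) x 56 mm high. Origin: centre of its underside; z up; both ends look alike. Walls 10 mm, inside 310 x 130 mm, floor top at z = 6 mm. Fixed boards (z = 50 to 56 mm) cover both ends and leave one opening in the middle of the top: x = -78 to +78, y = -65 to +65 mm.
- spatula: Loose wooden spatula, 210 mm long, about 60 g, lying flat in the box along its x axis, both ends under the covers. Origin: middle of its length (balance point), on its underside; x towards the blade, z up. Handle x = -105 to +32 mm, 18 wide, 15 thick; neck to x = 55, 32 wide, 9 thick; flat blade to x = +105, 50 wide, 7 mm thick.
- blade_tip (a point): Middle of the spatula's front blade edge, at x = +105, z = 3.5 mm in the spatula's frame.
- handle_end (a point): Middle of the spatula's rear end, at x = -105, z = 7.5 mm in the spatula's frame.
- curl_bowl: Small round loose clear glass bowl heaped with chocolate curls, 109 mm across, 71 mm high. Origin: centre of its underside.
- salt_shaker: Loose salt shaker, 44 mm across, 90 mm high; leave alone. Origin: centre of its underside.
- mug_coffee: Loose mug, 86 x 118 mm with its handle, 96 mm high; leave alone. Origin: centre of its underside.
- tea_glass: Loose empty drinking glass, 77 mm across, 89 mm high; leave alone. Origin: centre of its underside.
Things that resemble listed ones, but are neither listed nor needed, are in the scene too. Several things have the shape of the spatula; the one meant has the colours described above. Leave any orange look-alike of the curl_bowl alone.

How it is judged:
On the way:
1. the spatula is wholly out of the box, above its covers (z of each of blade_tip, handle_end in the frame of utensil_box above 0.062 m), for 0.1 s.
At the end, for the whole second after the job is handed in: The spatula is held in the fingers (over 0.5 N), at rest (under 0.03 m/s), its blade tip within 50 mm of the bowl's axis and over 75 mm above the worktop (rim at 71 mm), its handle end over 70 mm up, touching neither bowl nor box (horizontal distance between blade_tip and curl_bowl below 0.05 m and height (world z) of blade_tip above 0.075 m and height (world z) of handle_end above 0.07 m and contact force between spatula and the fingers above 0.5 N and contact force between spatula and curl_bowl below 0.1 N and contact force between spatula and utensil_box below 0.1 N and linear speed of spatula below 0.03 m/s); the arm keeps its last pose, push and grip.
It fails at once if the bowl is shoved more than 25 mm (distance of curl_bowl from where it was at the start of the episode above 0.025 m).
It fails at once if the salt shaker is moved more than 25 mm (distance of salt_shaker from where it was at the start of the episode above 0.025 m).
It fails at once if the mug is moved more than 25 mm (distance of mug_coffee from where it was at the start of the episode above 0.025 m).
It fails at once if the drinking glass is moved more than 25 mm (distance of tea_glass from where it was at the start of the episode above 0.025 m).
It also fails if it takes over 42 s, if anything falls off the work surface, if the arm or the gripper's body presses on something with over 40 N, if the wrist force passes 120 N, or if a joint passes its speed limit or range.

ROBOT

A 6-joint arm with a two-finger parallel gripper is mounted at the origin on a cart in front of the work surface, level with it; the furniture and walls round the work are solid. World frame = base frame: x ahead of the robot, y to its left, z up, the work surface at z = 0. Lengths are in m, angles in rad, forces in N, time in s.
With the tool pointing down it reaches from about 0.3 to 0.875 m from the base axis. Payload 6.4 kg.
Tool frame: the origin (TCP) lies midway between the tips of the shut fingers; the grasp point (between the pads) lies 19 mm behind it (env.grasp_offset is the distance from the TCP to the grasp point, in m); z points along the fingers, y is the line along which they close (so a half turn about z gives the same grasp; the last joint's range is limited). The gripper opens to 88 mm and grips with 3 to 60 N. Pads are 18 mm wide; open, the fingers measure 123 mm over their backs; the gripper's body (75 mm by 187 mm) begins 45 mm behind the grasp point.
Start: joints at [-1.509, 0.181, 1.607, -0, 1.354, -0.206], TCP at [0.152, -0.555, 0.239] pointing down, gripper open.
Joint ranges: [-2.99, 2.99], [-0.89, 2.07], [0.3, 2.58], [-1.14, 4.28], [0, 2.63], [-3.12, 3.12]. Speed limits (rad/s): [2.57, 2.57, 3.01, 3.14, 3.14, 3.14].

INTERFACE

Orientations are given as a rotation vector (axis times angle).
In Python, from rig import telemetry, optics, order, env gives the robot as it stands. The module is installed in compiled form; this text tells all that it offers.
- The arm moves only by the tool jog_arm, never from a script. Its argument "increments" is a list of rows, each a list of 7 numbers: the closure, from -1 (fully open) to 1 (shut), then the shift along the tool's x, y, z in cm, then the turn, a rotation vector about the tool's x, y, z in degrees. A call has 1 to 10 rows; each row is the pose to reach, as a shift and turn from the pose commanded when the call began, along the tool's axes at that moment; what a row does not reach only later rows make up. A row lasts 1/12 s, in which the tool goes at most 41.7 mm and 7.16 degrees, less where a joint would pass 70% of its speed; a pose out of reach is approached as far as the arm can. A call with a gripper value outside its range is refused whole. The fingers move at their own pace and stop on an object; "newtons" is the grip in N (left out, the last holds). Time passes only in rows, so rows that repeat a pose let the fingers close. It gives the time, the measured TCP pose, the force, the opening and the grip force at its end, in the units of the state.
- telemetry.get_state(): the state, without advancing time (a new reading comes with each control period).
- optics.grab_frame(name): name is "scene" or "top" or "wrist"; returns a dict with "image" (480x640x3 uint8, red, green, blue), "fx", "fy", "cx", "cy" (pixels), "R" (3x3) and "t" (3): a world point X has camera coordinates R X + t. Camera axes: x right, y down, z forward; pixel columns grow to the right and rows downward; lengths in m; the calibration is good to about 2 mm. A picture is of the moment at which its call begins. There is no depth.
- order.sign_off(): hands the job in; it is judged then, once.
The state is a dict: "time": time; "joints": joint angles; "joint_vel": joint speeds; "tau": joint torques, N m; "eef_pos": TCP position; "ee_rot": TCP orientation; "wrist_force": force on the tool from outside, world axes, zero at the start; "ft_torque": the same for the moment, N m; "gripper_width": finger opening in m; "grasp_force": force on a finger pad.
Only numpy, scipy, OpenCV 4.12 (cv2) and the standard library are available. Lean on these libraries where they do the work, as an engineer would, in place of code of your own. Each camera call takes 0.05 s, during which the arm holds its last target. There are 200 camera calls.

## Working session

There is one attempt and no reset: what is moved stays moved. The work goes in short steps, Python scripts to look and compute and a tool call to move; the robot and the scene stay as the last step left them, time stands still between calls to the robot, and variables do not carry over. Pictures are saved under pics/ and viewed, at most 10 in all, crops included, and the job is handed in when it is done.

Besides the shell and the picture viewer there is one more tool, called by a JSON object that holds its "method" and its "body", one argument or row to a line. jog_arm: Moves the arm, as the interface text tells. Its arguments: {"type":"object","properties":{"increments":{"type":"array"},"newtons":{"type":"number"}},"required":["increments"]}

```bash
mkdir -p pics
python3 - <<'E'
from rig import telemetry, optics, order, env
import cv2, pickle
for n in ("scene","top"):
    f=optics.grab_frame(n); pickle.dump(f,open(f"pics/{n}0.pkl","wb"))
    cv2.imwrite(f"pics/{n}0.png",f["image"][:,:,::-1]); print(n,f["fx"],f["cx"],f["cy"],f["R"],f["t"])
print(telemetry.get_state(), env.grasp_offset)
E
```

```text
scene 620.4522780684719 321.040824964836 238.93887759622325 [[-0.6493301  -0.76034795 -0.01553774]
 [-0.55960744  0.491535   -0.66725771]
 [ 0.51498537 -0.42457548 -0.74466484]] [0.40615295 0.3321109  1.40732579]
top 580.4146141848374 308.2411509156739 251.68820758808369 [[ 0.01668449 -0.99984034 -0.00639654]
 [-0.99125286 -0.01570286 -0.13103889]
 [ 0.13091752  0.00852691 -0.99135659]] [0.02905649 0.5740793  1.60412953]
{'time': 0.1, 'joints': array([-1.50930983e+00,  1.81501649e-01,  1.60786792e+00, -4.83512748e-05,
        1.35379213e+00, -2.06303699e-01]), 'joint_vel': array([-0.00089325, -0.00086662, -0.00278661, -0.0019932 , -0.00041636,
        0.00019267]), 'tau': array([ 5.41185655e-04, -4.34817481e+01, -3.42697227e+01,  7.03359372e-02,
        3.40086850e-02, -3.30165949e-05]), 'eef_pos': array([ 0.15211655, -0.55402842,  0.23789998]), 'ee_rot': array([-3.11191712e+00, -4.19194992e-01, -1.04292956e-04]), 'wrist_force': array([-0.01720643,  0.16030622, -0.1512309 ]), 'ft_torque': array([-0.00592691,  0.01110807,  0.02557617]), 'grasp_force': 0.0, 'gripper_width': 0.08798334497104109} 0.0187
```

View pics/top0.png

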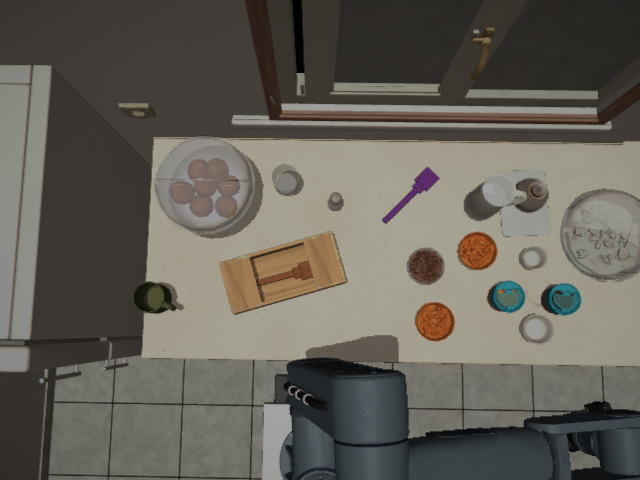

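View pics/scene0.png

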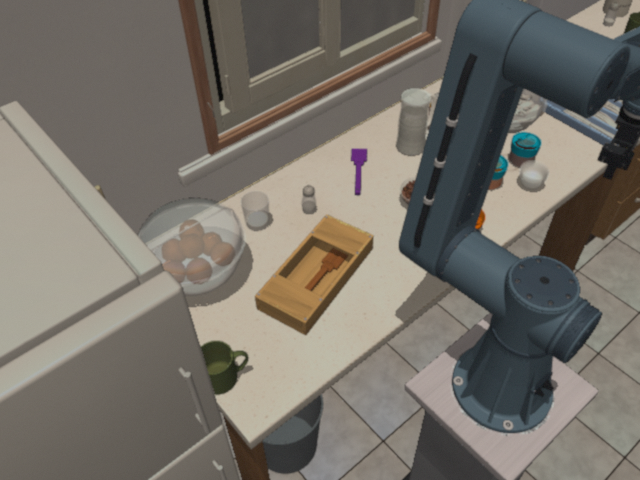

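The top view shows the box at about (283,272) and the brown spatula inside it, with the blade to the right at about (305,271). The brown curl bowl is at (426,265), the salt shaker at (335,201), the glass at (286,180) and the mug at (153,297).

```bash
cat > h.py <<'E'
import numpy as np, cv2, pickle
def ray(f,uv):
    d=np.array([(uv[0]-f["cx"])/f["fx"],(uv[1]-f["cy"])/f["fy"],1.])
    return -f["R"].T@f["t"], f["R"].T@d
def onplane(f,uv,z):
    o,d=ray(f,uv); return o+d*(z-o[2])/d[2]
def proj(f,X):
    c=f["R"]@np.asarray(X)+f["t"]; return np.array([f["fx"]*c[0]/c[2]+f["cx"],f["fy"]*c[1]/c[2]+f["cy"]])
def tri(f,a,g,b):
    o,d=ray(f,a);p,e=ray(g,b); s=np.linalg.lstsq(np.c_[d,-e],p-o,rcond=None)[0]
    A=o+d*s[0];B=p+e*s[1]; return (A+B)/2,np.linalg.norm(A-B)
E
python3 - <<'E'
from h import *
f=pickle.load(open("pics/top0.pkl","rb")); hsv=cv2.cvtColor(f["image"],cv2.COLOR_RGB2HSV)
for p in [(235,290),(325,250),(275,278),(303,271),(426,265),(265,260),(400,280)]: print(p,hsv[p[1],p[0]])
crop=f["image"][220:325,210:455]
cv2.imwrite("pics/c1.png",cv2.resize(crop,None,fx=3.2,fy=3.2,interpolation=cv2.INTER_CUBIC)[:,:,::-1])
E
```

```text
(235, 290) [ 15 122 148]
(325, 250) [ 16 122 152]
(275, 278) [ 11 162 121]
(303, 271) [ 11 155 112]
(426, 265) [  9 122  73]
(265, 260) [ 15 122 153]
(400, 280) [ 26  26 165]
```

View pics/c1.png

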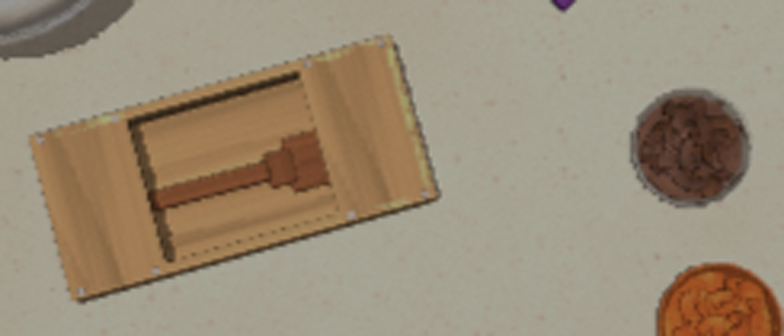

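The crop shows the box corners at about (32,135), (390,38), (438,197) and (78,298). The handle enters under the left cover at (155,200) and the blade goes under the right cover at (325,160). The bowl's centre is at (690,148).

Run:
```python
from h import *
f=pickle.load(open("pics/top0.pkl","rb")); g=pickle.load(open("pics/scene0.pkl","rb"))
def big(m,box):
    m=m.astype(np.uint8)*255; k=np.zeros_like(m);x0,y0,x1,y1=box;k[y0:y1,x0:x1]=m[y0:y1,x0:x1]
    return max(cv2.findContours(k,0,2)[0],key=cv2.contourArea)
h=cv2.cvtColor(f["image"],cv2.COLOR_RGB2HSV); hg=cv2.cvtColor(g["image"],cv2.COLOR_RGB2HSV)
H,S,V=cv2.split(h)
c=big((S>70)&(H<24)&(V>60),(210,225,355,320))
P=np.array([onplane(f,p,.056)[:2] for p in c[:,0].astype(float)],np.float32)
r=cv2.minAreaRect(P); print("box rect",r); 
corn=[onplane(f,(210+u/3.2,220+v/3.2),.056) for u,v in[(32,135),(390,38),(438,197),(78,298)]]
print("corners",np.round(corn,4), [np.linalg.norm(corn[i]-corn[i-1]) for i in range(4)], np.mean(corn,0))
c=big((H<14)&(S>138)&(V>85),(255,255,315,285)); 
for z in (.013,.021): 
    Q=np.array([onplane(f,p,z)[:2] for p in c[:,0].astype(float)],np.float32); print("spat",z,cv2.minAreaRect(Q), cv2.fitLine(Q,2,0,.01,.01).ravel())
c=big((V<115)&(S>90)&(H<15)&(V>25),(400,240,450,290)); e=cv2.fitEllipse(c); print("bowl top",e,onplane(f,e[0],.06),onplane(f,e[0],.035))
# two-view heights: box corners in scene
Sg=hg
c=big((hg[...,1]>110)&(hg[...,0]<24)&(hg[...,2]>50),(250,205,385,335)); print(cv2.approxPolyDP(cv2.convexHull(c),4,True)[:,0].tolist())
for q in [(258,296),(326,218),(373,240),(305,328)]: print(q,onplane(g,q,.056))
```

```text
box rect ((0.5126334428787231, 0.10937454551458359), (0.15185800194740295, 0.3296124339103699), 16.834596633911133)
corners [[ 0.5377  0.2842  0.056 ]
 [ 0.6283 -0.0272  0.056 ]
 [ 0.4892 -0.0705  0.056 ]
 [ 0.3968  0.2393  0.056 ]] [np.float64(0.14781888784858316), np.float64(0.3243742012809576), np.float64(0.14573613565285867), np.float64(0.3232342318801784)] [0.51298772 0.10646467 0.056     ]
spat 0.013 ((0.5081539154052734, 0.10620925575494766), (0.04878218472003937, 0.15305180847644806), 14.901998519897461) [ 0.27385733 -0.96177036  0.51066107  0.09433666]
spat 0.021 ((0.507429838180542, 0.10581319034099579), (0.048546113073825836, 0.15231093764305115), 14.901976585388184) [ 0.27385733 -0.96177036  0.5099248   0.09399807]
bowl top ((424.9576416015625, 265.8233337402344), (31.2454891204834, 31.828372955322266), 133.21095275878906) [ 0.53614072 -0.28666668  0.06      ] [ 0.53890554 -0.29150973  0.035     ]
[[329, 216], [369, 234], [371, 246], [304, 333], [259, 309], [256, 295]]
(258, 296) [0.52777241 0.28495023 0.056     ]
(326, 218) [ 0.61775811 -0.01229153  0.056     ]
(373, 240) [ 0.47535923 -0.0527681   0.056     ]
(305, 328) [0.38041067 0.25753315 0.056     ]
```

{"method": "jog_arm", "body": {
  "increments": [
    [-1,2.5,-2.5,-0.5,0,0,-4.5],
    [-1,5,-5,-1,0,0,-9],
    [-1,7.5,-7.5,-2,0,0,-13.5],
    [-1,10,-10,-3,0,0,-18],
    [-1,12.5,-12.5,-4,0,0,-22.5],
    [-1,15,-15,-5,0,0,-27],
    [-1,17.5,-17.5,-6,0,0,-31.5],
    [-1,20,-20,-6,0,0,-36],
    [-1,22.5,-22.5,-6,0,0,-40.5],
    [-1,25,-25,-6,0,0,-45]
  ]
}}

```text
time: 0.93
eef_pos: [0.3275, -0.2456, 0.2988]
ee_rot: [2.713, 1.583, 0.0]
wrist_force: [1.2, -1.0, -0.1]
gripper_width: 0.0883
grasp_force: 0.0
```

```bash
cat > grab.py <<'E'
import sys,cv2,pickle
from rig import telemetry, optics
n,tag=sys.argv[1:3]; f=optics.grab_frame(n); f["state"]=telemetry.get_state(); pickle.dump(f,open(f"pics/{tag}.pkl","wb")); cv2.imwrite(f"pics/{tag}.png",f["image"][:,:,::-1])
E
python3 grab.py wrist w1
```

```text
(no output)
```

{"method": "jog_arm", "body": {
  "increments": [
    [-1,3.5,0,0,0,0,-4.5],
    [-1,7,0,0,0,0,-9],
    [-1,10.5,0,0,0,0,-13.5],
    [-1,14,0,0,0,0,-18],
    [-1,17.5,0,0,0,0,-22.5],
    [-1,21,0,0,0,0,-27],
    [-1,24.5,0,0,0,0,-31.5],
    [-1,28,0,0,0,0,-36],
    [-1,31.5,0,0,0,0,-40.5],
    [-1,35,0,0,0,0,-45]
  ]
}}

```text
time: 1.82
eef_pos: [0.5007, 0.0585, 0.2984]
ee_rot: [-1.9, -2.501, 0.001]
wrist_force: [0.6, -1.1, 0.3]
gripper_width: 0.0883
grasp_force: 0.0
```

```bash
python3 grab.py wrist w2
python3 - <<'E'
import cv2,numpy as np
a=cv2.imread("pics/w1.png");b=cv2.imread("pics/w2.png")
cv2.imwrite("pics/w12.png",np.hstack([cv2.resize(a,(400,300)),cv2.resize(b,(400,300))]))
E
```

```text
(no output)
```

View pics/w12.png

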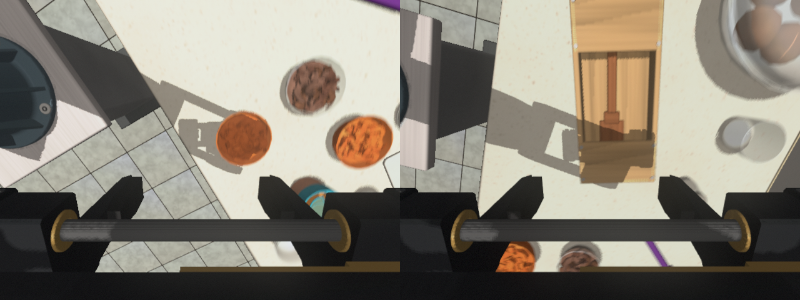

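The left half (w1) shows the curl bowl at about (501,139) full-resolution. The right half (w2) shows the box upright at about (345,150), the spatula handle at (340,110), and the neck and blade at (338,190–220).

Run:
```python
import cv2
a=cv2.imread("pics/w2.png")[60:300,260:440]; cv2.imwrite("pics/c2.png",cv2.resize(a,None,fx=2.5,fy=2.5,interpolation=cv2.INTER_CUBIC))
```

```text
(no output)
```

View pics/c2.png

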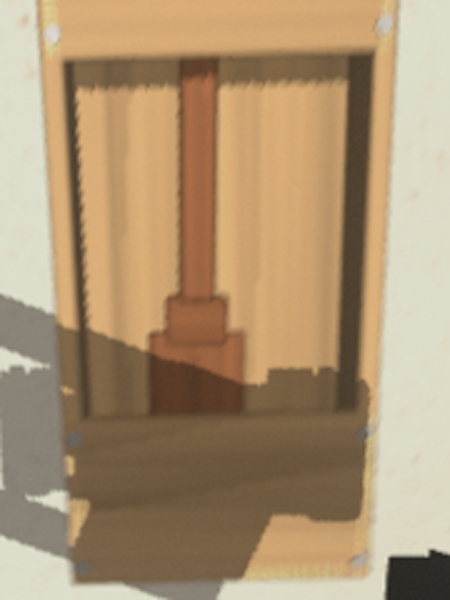

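The crop shows the opening corners at about (66,62), (373,52), (357,412) and (85,418). The handle's centreline runs from (199,62) to (197,297), the neck starts at (197,298) and the blade at (197,333).

Run:
```python
from h import *
f=pickle.load(open("pics/w2.pkl","rb"));t=pickle.load(open("pics/top0.pkl","rb"));w1=pickle.load(open("pics/w1.pkl","rb"))
U=lambda p:(260+p[0]/2.5,60+p[1]/2.5); T=lambda p:(210+p[0]/3.2,220+p[1]/3.2)
c=[onplane(f,U(p),.056)[:2] for p in[(66,62),(373,52),(357,412),(85,418)]]
print("opening",np.round(c,4),np.mean(c,0),[np.linalg.norm(c[i]-c[i-1]) for i in range(4)])
d=(c[2]+c[3]-c[0]-c[1]);d/=np.linalg.norm(d);n=np.array([-d[1],d[0]]);ctr=np.mean(c,0);print("d",d,np.degrees(np.arctan2(d[1],d[0])))
for nm,p,z in[("hA",(199,62),.021),("hB",(197,297),.021),("neck",(197,298),.021),("blade",(197,333),.013),("bladeEdgeL",(149,400),.013),("bladeEdgeR",(244,400),.013),("neckL",(168,320),.015),("neckR",(226,320),.015),("hL",(180,200),.021),("hR",(215.5,200),.021)]:
    X=onplane(f,U(p),z)[:2]; print(nm,np.round(X,4),"box frame",np.round([(X-ctr)@d,(X-ctr)@n],4))
# two-view heights
for nm,a,b in[("boxcornerTL(opening)",(66,62),(168,262)),("neck start",(197,298),(267,174)),("blade start",(197,333),(292,164)),("openTR",(373,52),(130,122)),("openBR",(357,412),(302,72)),]:
    print(nm,tri(f,U(a),t,T(b)))
# bowl
im=w1["image"];hs=cv2.cvtColor(im,cv2.COLOR_RGB2HSV);H,S,V=cv2.split(hs)
m=np.zeros(H.shape,np.uint8);m[80:190,440:560]=(((S>70)&(H<14)&(V<150))[80:190,440:560])*255
m=cv2.morphologyEx(m,cv2.MORPH_OPEN,np.ones((3,3)));k=max(cv2.findContours(m,0,2)[0],key=cv2.contourArea);e=cv2.fitEllipse(k);print("w1 ell",e)
print("bowl tri",tri(w1,e[0],t,(424.96,265.8)),onplane(w1,e[0],.06),onplane(w1,e[0],.035))
print(f["state"]["eef_pos"],f["state"]["ee_rot"],-f["R"].T@f["t"])
```

```text
opening [[0.4322 0.1684]
 [0.5551 0.2067]
 [0.6012 0.0577]
 [0.4781 0.0203]] [0.51665314 0.11325942] [np.float64(0.15510208413973484), np.float64(0.12870398911390254), np.float64(0.1560288450131757), np.float64(0.12864051794526898)]
d [ 0.29587525 -0.95522659] -72.78997159899048
hA [0.4866 0.1881] box frame [-0.0803 -0.0066]
hB [0.5161 0.0853] box frame [ 0.0266 -0.0089]
neck [0.5162 0.0848] box frame [ 0.0271 -0.0089]
blade [0.5219 0.0669] box frame [ 0.0459 -0.0087]
bladeEdgeL [0.5078 0.0263] box frame [ 0.0804 -0.0342]
bladeEdgeR [0.5556 0.0397] box frame [0.0818 0.0154]
neckL [0.5057 0.0696] box frame [ 0.0385 -0.0234]
neckR [0.534  0.0775] box frame [0.0393 0.006 ]
hL [0.4951 0.1273] box frame [-0.0198 -0.0164]
hR [0.5115 0.1319] box frame [-0.0193  0.0006]
boxcornerTL(opening) (array([0.42997468, 0.16699164, 0.03861802]), np.float64(0.006062447541597153))
neck start (array([ 0.51648295,  0.0807093 , -0.01686038]), np.float64(0.005940666057289204))
blade start (array([ 0.52627169,  0.05873949, -0.04083396]), np.float64(0.0018552441856294444))
openTR (array([0.54038035, 0.19096936, 0.13499255]), np.float64(0.0017239812977242956))
openBR (array([0.60246992, 0.05232396, 0.04109347]), np.float64(0.00834842385398039))
w1 ell ((501.1756591796875, 138.3500213623047), (72.81426239013672, 81.51347351074219), 38.6532096862793)
bowl tri (array([ 0.53823543, -0.28706161,  0.04576419]), np.float64(0.004760084923065081)) [ 0.53234013 -0.28089835  0.06      ] [ 0.54326786 -0.28751126  0.035     ]
[0.50252146 0.06290554 0.29825795] [-1.89022276 -2.50774984 -0.00524618] [0.47961643 0.13209163 0.44459092]
```

{"method": "jog_arm", "body": {
  "increments": [
    [0,0.6,0.3,2.5,0,0,0],
    [0,1.2,0.6,5,0,0,0],
    [0,1.8,0.9,7.5,0,0,0],
    [0,2.4,1.2,10,0,0,0],
    [0,3,1.5,12,0,0,0],
    [0,3.4,1.7,14,0,0,0],
    [0,3.8,1.9,15,0,0,0],
    [0,3.8,1.9,15.5,0,0,0],
    [0,3.8,1.9,15.5,0,0,0],
    [0,3.8,1.9,15.5,0,0,0]
  ]
}}

```text
time: 2.7
eef_pos: [0.509, 0.0983, 0.1444]
ee_rot: [1.905, 2.497, 0.001]
wrist_force: [0.2, -0.4, 0.8]
gripper_width: 0.0441
grasp_force: 0.0
```

```bash
python3 grab.py wrist w3
python3 - <<'E'
from rig import telemetry; s=telemetry.get_state(); print(s["eef_pos"],s["ee_rot"],s["gripper_width"])
E
```

```text
[0.50938525 0.09823617 0.14488293] [1.90442835e+00 2.49662968e+00 1.54342715e-03] 0.043865926801789336
```

View pics/w3.png

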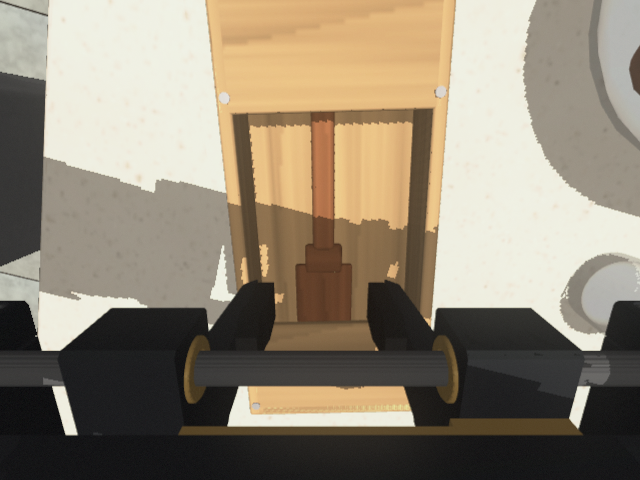

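The spatula handle centreline is at column ~323, the neck starts at row ~245 and the blade at ~264. The opening's far corners are at (232,113) and (434,107), and the fingers at 44 mm straddle the handle line.

Run:
```python
from h import *
f=pickle.load(open("pics/w2.pkl","rb"));g=pickle.load(open("pics/w3.pkl","rb"))
for nm,a,b in[("TL",(286.4,84.8),(232,113)),("TR",(409.2,80.8),(434,107)),("neck",(338.8,179),(323,244.5)),("blade",(338.8,193.2),(323,264)),("hA",(339.6,84.8),(322,112)),("screwR",(413.6,69.2),(440,92)),("screwL",(280.8,73.6),(224,98))]:
    X,e=tri(f,a,g,b); print(nm,np.round(X,4),round(e,4),"plane from w3:",np.round(onplane(g,b,.056 if nm[0] in "TsB" and nm!="blade" else .021 if nm!="blade" else .013)[:2],4))
print(proj(g,[.5106,.1045,.021]), g["state"]["eef_pos"])
# handle edges by colour in w3
H,S,V=cv2.split(cv2.cvtColor(g["image"],cv2.COLOR_RGB2HSV))
for r in (130,160,190,230):
    c=np.where((H[r,290:360]<13)&(S[r,290:360]>140))[0]; print(r,c.min()+290,c.max()+290,onplane(g,((c.min()+c.max())/2+290.,r),.021)[:2])
```

```text
TL [0.4331 0.1679 0.0674] 0.0014 plane from w3: [0.4298 0.1683]
TR [0.5552 0.2068 0.0548] 0.0004 plane from w3: [0.5548 0.2064]
neck [0.5156 0.0843 0.015 ] 0.0021 plane from w3: [0.514  0.0862]
blade [0.5206 0.0671 0.0148] 0.0024 plane from w3: [0.5196 0.0664]
hA [0.486  0.1848 0.0464] 0.0004 plane from w3: [0.4855 0.1862]
screwR [0.554  0.2159 0.062 ] 0.0024 plane from w3: [0.5552 0.2158]
screwL [0.4256 0.1759 0.0655] 0.0006 plane from w3: [0.4231 0.1758]
[324.95612143 222.99891119] [0.50938525 0.09823617 0.14488293]
130 312 333 [0.48931148 0.17394026]
160 313 333 [0.49559436 0.15267408]
190 313 333 [0.50182126 0.13019484]
230 314 333 [0.51104356 0.09844457]
```

{"method": "jog_arm", "body": {
  "increments": [
    [0,0.3,0.1,2.5,0,0,0],
    [0,0.6,0.2,5,0,0,0],
    [0,0.6,0.2,7.5,0,0,0],
    [0,0.6,0.2,9.5,0,0,0],
    [0,0.6,0.2,11,0,0,0],
    [0,0.6,0.2,12,0,0,0],
    [0,0.6,0.2,12.8,0,0,0],
    [0,0.6,0.2,13.2,0,0,0],
    [0,0.6,0.2,13.4,0,0,0],
    [0,0.6,0.2,13.4,0,0,0]
  ]
}}

```text
time: 3.58
eef_pos: [0.5094, 0.1048, 0.0102]
ee_rot: [1.905, 2.497, 0.001]
wrist_force: [0.3, 0.8, -0.1]
gripper_width: 0.0443
grasp_force: 0.0
```

{"method": "jog_arm", "body": {
  "increments": [
    [0.3,0,0,0,0,0,0],
    [1,0,0,0,0,0,0],
    [1,0,0,0,0,0,0],
    [1,0,0,0,0,0,0],
    [1,0,0,0,0,0,0],
    [1,0,0,0,0,0,0],
    [1,0,0,0,0,0,0]
  ],
  "newtons": 30
}}

```text
time: 4.17
eef_pos: [0.5092, 0.1049, 0.0101]
ee_rot: [1.905, 2.498, 0.001]
wrist_force: [-0.5, -0.2, 3.9]
gripper_width: 0.0177
grasp_force: 30.0
```

{"method": "jog_arm", "body": {
  "increments": [
    [1,0,0,-0.15,0,0,0],
    [1,0,0,-0.3,0,0,0],
    [1,0.6,0,-0.3,0,0,0],
    [1,1.2,0,-0.3,0,0,0],
    [1,1.8,0,-0.3,0,0,0],
    [1,2.4,0,-0.3,0,0,0],
    [1,3,0,-0.3,0,0,0],
    [1,3.4,0,-0.3,0,0,0],
    [1,3.6,0,-0.3,0,0,0],
    [1,3.6,0,-0.3,0,0,0]
  ]
}}

```text
time: 5.0
eef_pos: [0.4992, 0.1402, 0.0127]
ee_rot: [-1.904, -2.499, 0.0]
wrist_force: [-0.6, -0.3, 0.1]
gripper_width: 0.0175
grasp_force: 30.0
```

```bash
python3 grab.py wrist w4; python3 grab.py top t4
python3 - <<'E'
import cv2,numpy as np
a=cv2.imread("pics/w4.png");b=cv2.imread("pics/t4.png")[220:325,210:350]
cv2.imwrite("pics/c4.png",np.hstack([cv2.resize(a,(400,300)),cv2.resize(b,(400,300))]))
E
```

```text
(no output)
```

View pics/c4.png

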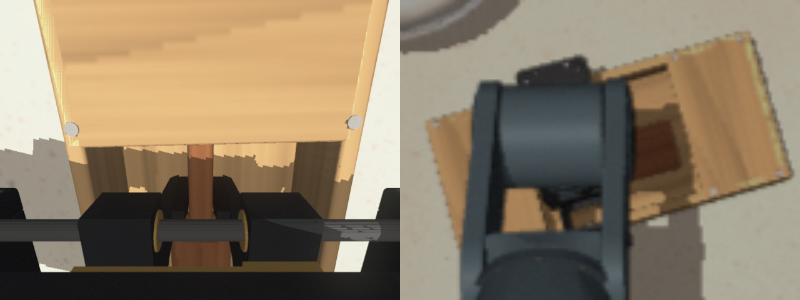

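The wrist view shows the handle held between the fingers and running under the far cover. The top view shows the blade tip (about (680,160) in the picture) now inside the opening, short of the right cover. The spatula followed the slide, so it can tilt.

{"method": "jog_arm", "body": {
  "increments": [
    [1,0.03,0,-0.57,0,-2.8,0],
    [1,0.1,0,-1.16,0,-5.7,0],
    [1,0.19,0,-1.73,0,-8.5,0],
    [1,0.31,0,-2.29,0,-11.3,0],
    [1,0.46,0,-2.86,0,-14.2,0],
    [1,0.63,0,-3.4,0,-17,0],
    [1,0.63,0,-3.4,0,-17,0],
    [1,0.63,0,-3.4,0,-17,0]
  ]
}}

```text
time: 5.77
eef_pos: [0.4977, 0.1462, 0.0466]
ee_rot: [1.754, 2.303, -0.261]
wrist_force: [-0.3, -0.2, -1.3]
gripper_width: 0.0176
grasp_force: 30.0
```

{"method": "jog_arm", "body": {
  "increments": [
    [1,-0.6,0,0,0,0,0],
    [1,-1.4,0,0,0,0,0],
    [1,-2.4,0,0,0,0,0],
    [1,-3.4,0,0,0,0,0],
    [1,-4.4,0,0,0,0,0],
    [1,-5.4,0,0,0,0,0],
    [1,-6.4,0,0,0,0,0],
    [1,-7.4,0,0,0,0,0],
    [1,-8.4,0,0,0,0,0],
    [1,-9.2,0,0,0,0,0]
  ]
}}

```text
time: 6.6
eef_pos: [0.5214, 0.0597, 0.0741]
ee_rot: [1.755, 2.301, -0.262]
wrist_force: [0.0, 0.4, -0.9]
gripper_width: 0.0175
grasp_force: 30.0
```

```bash
python3 grab.py scene s5
python3 - <<'E'
import cv2
cv2.imwrite("pics/c5.png",cv2.resize(cv2.imread("pics/s5.png")[150:350,220:490],None,fx=2.8,fy=2.8,interpolation=cv2.INTER_CUBIC))
from rig import telemetry; s=telemetry.get_state(); print(s["eef_pos"],s["ee_rot"],s["wrist_force"],s["joints"])
E
```

```text
[0.52200263 0.05885422 0.07453906] [ 1.75532427  2.29957065 -0.26192518] [ 1.61724866 -0.58087543  0.12168763] [ 5.79296571e-02  2.96541254e-01  1.87179431e+00 -3.62513045e-01
  9.41029080e-01  1.40652452e-03]
```

View pics/c5.png

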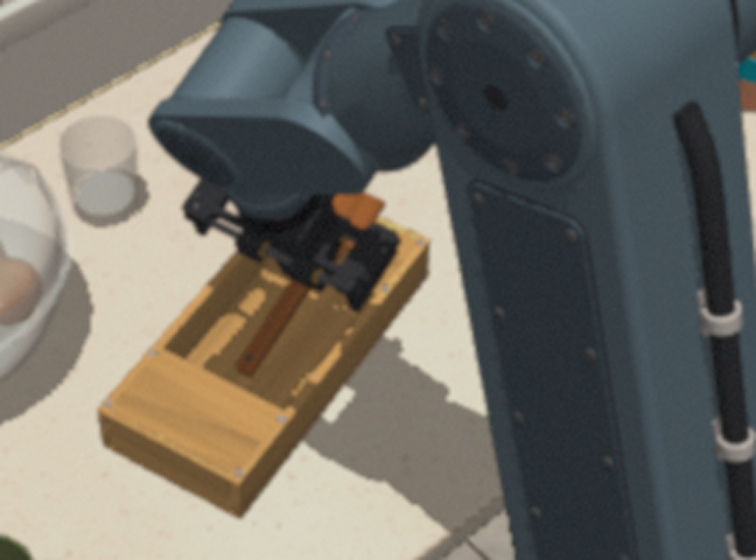

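The picture shows the handle's rear end (about (245,368)) inside the opening and clear of the left cover, with the blade raised above the right side. A straight lift is clear.

{"method": "jog_arm", "body": {
  "increments": [
    [1,-0.2,0,-0.7,0,0,0],
    [1,-0.6,0,-2,0,0,0],
    [1,-1,0,-3.3,0,0,0],
    [1,-1.4,0,-4.6,0,0,0],
    [1,-1.8,0,-6,0,0,0],
    [1,-2.3,0,-7.6,0,0,0],
    [1,-2.8,0,-9.2,0,0,0],
    [1,-3.2,0,-10.6,0,0,0],
    [1,-3.6,0,-11.8,0,0,0],
    [1,-3.8,0,-12.4,0,0,0]
  ]
}}

```text
time: 7.48
eef_pos: [0.5217, 0.0612, 0.2054]
ee_rot: [1.754, 2.3, -0.26]
wrist_force: [-0.1, -0.4, -0.6]
gripper_width: 0.0175
grasp_force: 30.0
```

{"method": "jog_arm", "body": {
  "increments": [
    [1,0,0,0,0,2,0],
    [1,0,0,0,0,5,0],
    [1,0,0,0,0,8,0],
    [1,0,0,0,0,11,0],
    [1,0,0,0,0,14,0],
    [1,0,0,0,0,16,0],
    [1,0,0,0,0,17,0],
    [1,0,0,0,0,17,0]
  ]
}}

```text
time: 8.15
eef_pos: [0.5209, 0.0602, 0.203]
ee_rot: [-1.906, -2.496, 0.0]
wrist_force: [-0.2, -0.8, -0.4]
gripper_width: 0.0173
grasp_force: 30.0
```

{"method": "jog_arm", "body": {
  "increments": [
    [1,-1.5,-0.5,0,0,0,0],
    [1,-4.5,-1.5,0,0,0,0],
    [1,-7.5,-2.4,0,0,0,0],
    [1,-10.5,-3.4,0,0,0,0],
    [1,-13.5,-4.4,0,0,0,0],
    [1,-16.5,-5.4,0,0,0,0],
    [1,-19.5,-6.4,0,0,0,0],
    [1,-22,-7.2,0.5,0,0,0],
    [1,-23.8,-7.8,1.5,0,0,0],
    [1,-24.5,-8,2,0,0,0]
  ]
}}

```text
time: 8.98
eef_pos: [0.5081, -0.1987, 0.1823]
ee_rot: [-1.907, -2.496, 0.002]
wrist_force: [0.2, 1.4, -0.0]
gripper_width: 0.0178
grasp_force: 30.0
```

{"method": "jog_arm", "body": {
  "increments": [
    [1,0,0,0.5,0,0,0],
    [1,0,0,1.2,0,0,0],
    [1,0,0,1.8,0,0,0],
    [1,0,0,2,0,0,0],
    [1,0,0,2,0,0,0],
    [1,0,0,2,0,0,0],
    [1,0,0,2,0,0,0],
    [1,0,0,2,0,0,0]
  ]
}}

```text
time: 9.65
eef_pos: [0.509, -0.1966, 0.1638]
ee_rot: [1.904, 2.498, 0.0]
wrist_force: [0.3, 1.9, -0.1]
gripper_width: 0.0178
grasp_force: 30.0
```

```bash
python3 grab.py scene s6; python3 grab.py top t6
python3 - <<'E'
import cv2,numpy as np
a=cv2.imread("pics/s6.png");b=cv2.imread("pics/t6.png")[150:390,240:560]
cv2.imwrite("pics/c6.png",np.hstack([cv2.resize(a,(400,300)),cv2.resize(b,(400,300))]))
E
```

```text
(no output)
```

View pics/c6.png

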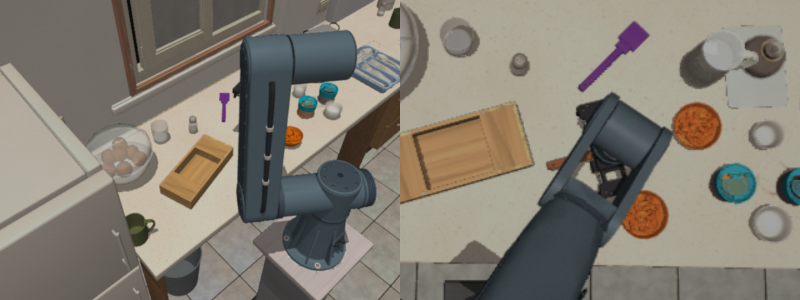

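The box is empty. In the top view, the handle end sticks out from under the arm at about (360,282) in full-image pixels, while the arm hides the bowl and blade. I'll check the handle end and slope numerically.

```bash
python3 - <<'E'
from h import *
from scipy.spatial.transform import Rotation as R
f=pickle.load(open("pics/t6.pkl","rb")); s=f["state"]
Rm=R.from_rotvec(s["ee_rot"]).as_matrix(); p=s["eef_pos"]
for nm,x,dz in(("tip",93,.0),("end",-117,-.004)):
    X=p-Rm[:,0]*x/1e3+Rm[:,2]*dz; print(nm,np.round(X,4),proj(f,X))
print("tip-bowl",np.linalg.norm((p-Rm[:,0]*.093)[:2]-[.538,-.288]),s["joint_vel"].round(3),s["grasp_force"])
h=cv2.cvtColor(f["image"],cv2.COLOR_RGB2HSV);m=(h[...,0]<14)&(h[...,1]>120);m[:265]=0;m[300:]=0;m[:,:350]=0;m[:,385:]=0
y,x=np.nonzero(m);i=x.argmin();print("end pix",x.min(),y[x<x.min()+3].mean())
g=pickle.load(open("pics/t4.pkl","rb"));h=cv2.cvtColor(g["image"],cv2.COLOR_RGB2HSV)
w=optics=None
E
python3 grab.py wrist w6
```

```text
tip [ 0.5335 -0.2864  0.1637] [432.56962345 262.56072181]
end [ 0.4779 -0.0839  0.1676] [354.62332771 282.52658155]
tip-bowl 0.004754694206374172 [-0.002  0.002  0.001  0.002  0.002 -0.   ] 29.986188411712646
end pix 358 282.1666666666667
```

View pics/w6.png

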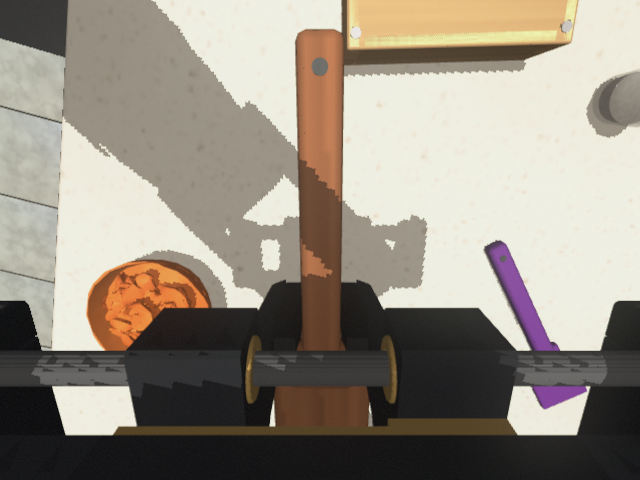

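The handle is held straight with its end at (320,32), clear of the box. The bowl was not touched and the blade tip works out to about 5 mm from the bowl's axis, so I'm handing in.

```bash
python3 -c "
from rig import order; print(order.sign_off())"
```

```text
the job is handed in; nothing more can be done
None
```

The spatula is out of the box and held level and at rest at 30 N, its blade tip about 5 mm from the bowl's axis at roughly 0.16 m by calculation (the arm hid the blade and bowl from view); the job is handed in, with no verdict returned.

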